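# Unlock the honesty box

### The job

The green honesty box has come in from the honey stall and I want to empty it. Lift the black rain cap off its lock and stand it right way up on the worktop, take the key with the red head out of the wooden key block and push it fully home in the lock, working it past the sticky pins, then turn it a quarter turn clockwise (seen from above). The bolt springs back as soon as the key is let go, so finish with the key still in your grip, held turned, so that I can pull the drawer out; leave the blue key, the honey jar and the white carton where they are.

Things in the scene. Friction and masses are not known exactly. Their poses are not given: they have to be found in the camera images.
- cap_knob (a point): Centre of the upright grip of the loose black rubber rain cap (at most 70 g), 39 mm above the cap's open underside. The grip is a round post, 21 mm across, from 10 mm below this point to 10 mm above it, narrower below; the cap under it is 49 mm across and 18 mm high. Only its weight holds the cap on the lock.
- rain_cap: The rain cap; origin at the centre of its open underside, z up. Whole height with grip 51 mm.
- keyhole (a point): Centre of the keyhole in the face of the steel lock core. z up; slot 16 mm along this frame's y, 5.8 mm along x while the lock is at rest (bevelled mouth 22 x 11.8 mm); the frame does not turn with the lock. Face 91 mm above the worktop, 11 mm above the box's deck; a brass collar round it (25 mm inside, 39 mm outside) stands 1 mm higher. Keyway 30 mm deep for the key.
- lock (a joint): Lock core angle, rad: 0 at rest, grows clockwise from above, stop at 1.62; bolt clears the drawer from 1.3. Turns only with the key home. Spring 0.015 Nm at rest, 0.055 at a quarter, friction 0.01. Key play 0.12 rad. Going in, the key meets two sticky sprung pins in the narrow sides, 10 and 18 mm down, then a sprung plunger for the last 6 mm: 5 to 15 N in all, less if rocked.
- red_key_head (a point): Centre of the red plastic head of the key, which stands upright in the key block. Head 9 mm thick (x), 26 mm wide (y), 28 mm high (z). Below it a neck and a round shoulder, 17 mm across, whose underside is 28 mm below this point; it rests on the block now and on the lock face when home. Blade below 30 mm long, 4 mm (x) by 14 mm (y), tip tapering to 7 mm wide. Fits either way round. 45 g.
- red_key_shoulder (a point): Centre of the underside of the red key's shoulder, 28 mm below the centre of its head; same axes.
- blue_key_head (a point): Centre of the head of the blue key, of the same shape, in the other slot of the block. Bystander.
- key_block: Wooden key block, fixed, 58 mm (x) by 124 mm (y) by 42 mm high; origin at the centre of its underside. Two slots 60 mm apart along its y hold the two keys, in either order.
- cash_box: Green steel honesty box, fixed, 150 mm deep (x), 220 mm wide (y), deck 80 mm above the worktop; origin at the centre of its underside. Front (drawer, brass knob 20 mm proud) at -x. Lock 35 mm in front of the centre, coin slot behind it. A wall shelf hangs 0.56 m above the worktop, its front edge at x = 0.60.
- jar_middle (a point): Middle of a small honey jar with a black lid, 62 mm across, 71 mm high, right of the box. Bystander.
- carton_middle (a point): Middle of a small white carton, 63 by 100 by 41 mm, at the back between box and key block. Bystander.
Not all that is in view belongs to the job. What is shaped like the part that bears red_key_head but turquoise is not meant.

How it is judged:
By the outcome, as a careful person would: the job done as asked, in the order asked, and still so for the second after the job is handed in, while the arm keeps its last pose, push and grip.
It also fails if it takes over 61 s, if anything falls off the work surface, if the arm or the gripper's body presses on something with over 40 N, if the wrist force passes 120 N, or if a joint passes its speed limit or range.

### The arm

A 7-joint arm with a two-finger parallel gripper is mounted at the origin on a cart in front of the work surface, level with it; the furniture and walls round the work are solid. World frame = base frame: x ahead of the robot, y to its left, z up, the work surface at z = 0. Lengths are in m, angles in rad, forces in N, time in s.
With the tool pointing down it reaches from about 0.425 to 0.875 m from the base axis. Payload 9.9 kg.
Tool frame: the origin (TCP) lies between the finger pads; the fingertips stand env.tcp_to_tips ahead of it and the grasp point (between the pads) lies 6 mm ahead of it (env.tcp_to_tips is the distance from the TCP to the fingertips, in m); z points along the fingers, y is the line along which they close (so a half turn about z gives the same grasp; the last joint's range is limited). The gripper opens to 85 mm and grips with 20 to 120 N. Pads are 22 mm wide; open, the fingers measure 114 mm over their backs; the gripper's body (76 mm by 85 mm) begins 54 mm behind the grasp point. The pads swing forward as they close: fully open they stand 13 mm farther back than shut.
Start: joints at [-1.331, 0.576, 0.025, 1.437, -0.015, 1.129, -0.057], TCP at [0.215, 0.64, 0.256] pointing down, gripper open.
Joint ranges: [-2.76, 2.76], [-0.34, 2.15], [-1.52, 1.57], [0.19, 2.46], [-1.09, 4.23], [0.17, 1.99], [-2.82, 2.82]. Speed limits (rad/s): [2.22, 2.22, 3.01, 3.01, 3.14, 3.14, 3.14].

### API

Orientations are given as [roll, pitch, yaw] about the fixed x, y, z axes, in that order (R = Rz(yaw) Ry(pitch) Rx(roll)).
In Python, from workcell import env, eyes gives the robot as it stands.
- The arm moves only by the shell command python3 -m pendant 'ROWS'. ROWS is JSON, a list that holds one entry, the list of rows, each a list of 7 numbers: the shift along the tool's x, y, z in m, then the turn, a rotation vector about the tool's x, y, z in rad, then the opening, from 0 (shut) to 1 (fully open). A call has exactly 10 rows; each row shifts and turns the commanded pose from where the row before left it, along the tool's axes as they then stand; what a row does not reach is not made up. A row lasts 1/12 s, in which the tool goes at most 41.7 mm and 7.16 degrees, less where a joint would pass 70% of its speed; a pose out of reach is approached as far as the arm can. A call is refused whole if a number of a shift passes 0.0417 or a number of a turn 0.125, either way. A call with a gripper value outside its range is refused whole. The fingers move at their own pace and stop on an object; the grip force is fixed at half the most. Time passes only in rows, so rows that do not move let the fingers close, or fill a call up. It gives the time, the measured TCP pose, the force, the opening and the grip force at its end, in the units of the state.
- env.state(): the state, without advancing time (a new reading comes with each control period).
- eyes.get_image(name): name is "side" or "top"; returns the picture (480x640x3 uint8, red, green, blue); there is no depth.
- eyes.camera_model(name): a dict with "fovy" (degrees; the focal length in pixels is half the picture's height over the tangent of half this angle, whatever the lens; pixels are square), "cx", "cy" (the principal point, pixels), "k1" (the pictures are not rectified: a ray, as slopes to the right and down, at radius r is drawn at 1 + k1 r^2 times it, then the intrinsics apply), "R" (3x3) and "t" (3): a world point X has camera coordinates R X + t. Camera axes: x right, y down, z forward; pixel columns grow to the right and rows downward; lengths in m; the calibration is good to about 2 mm. A picture is of the moment at which its call begins. camera_model takes no time and is no camera call.
- env.sign_off(): hands the job in; it is judged then, once.
The state is a dict: "time_s": time; "joint_positions": joint angles; "qvel": joint speeds; "joint_efforts": joint torques, N m; "position": TCP position; "orientation": TCP orientation; "wrist_force": force on the tool from outside, world axes, zero at the start; "ft_torque": the same for the moment, N m; "grip_width": finger opening in m; "finger_force": force on a finger pad.
Only numpy, scipy, OpenCV 4.12 (cv2) and the standard library are available. Lean on these libraries where they do the work, as an engineer would, in place of code of your own. Each camera call takes 0.05 s, during which the arm holds its last target. There are 200 camera calls.

## Working session

There is one attempt and no reset: what is moved stays moved. The work goes in short steps, Python scripts to look and compute and a shell command to move; the robot and the scene stay as the last step left them, time stands still between calls to the robot, and variables do not carry over. Pictures are saved under pics/ and viewed, at most 12 in all, crops included, and the job is handed in when it is done.

```bash
ls; mkdir -p pics
python3 - <<'E'
from workcell import env, eyes
import cv2,numpy as np
s=env.state(); print(s, env.tcp_to_tips)
for n in("side","top"):
    m=eyes.camera_model(n); print(n,m)
    im=eyes.get_image(n); cv2.imwrite(f"pics/{n}0.png",im[:,:,::-1])
E
```

```text
pics
{'time_s': 0.0, 'joint_positions': array([-1.33080558,  0.57653284,  0.02487223,  1.4378751 , -0.01497224,
        1.12898143, -0.05649629]), 'qvel': array([-0.00071372, -0.00100248,  0.00042497, -0.00032536,  0.00074541,
       -0.00041776,  0.00065924]), 'joint_efforts': array([ 1.07876491e-03, -7.65787482e+01,  2.25099921e+00, -2.85989535e+01,
        1.53074873e-02,  1.27088546e-02,  3.46640502e-05]), 'position': array([0.21465047, 0.63955122, 0.25545438]), 'orientation': array([-3.13998541e+00,  1.24199617e-04,  2.81782854e+00]), 'wrist_force': array([-0.49942794, -0.73532229, -0.06792781]), 'ft_torque': array([ 0.05049586, -0.06025601, -0.01231557]), 'finger_force': 0.0, 'grip_width': 0.0854735616563677} 0.025
side {'fovy': 51.81166872606783, 'cx': 323.37459659599807, 'cy': 234.02051320247892, 'k1': -0.014780962724559756, 'R': array([[ 0.81047712, -0.5857057 ,  0.00869873],
       [-0.31231905, -0.44464305, -0.83949352],
       [ 0.49556397,  0.67767351, -0.54330007]]), 't': array([-0.40174836,  0.2643007 ,  0.86335864])}
top {'fovy': 56.27932142768818, 'cx': 321.9864562128115, 'cy': 236.56604057423746, 'k1': 0.037415269778351995, 'R': array([[ 0.01880345, -0.99977743, -0.00956623],
       [-0.98986994, -0.01726872, -0.14092303],
       [ 0.14072647,  0.01211916, -0.98997434]]), 't': array([0.01279671, 0.49916116, 1.0424581 ])}
```

View pics/side0.png

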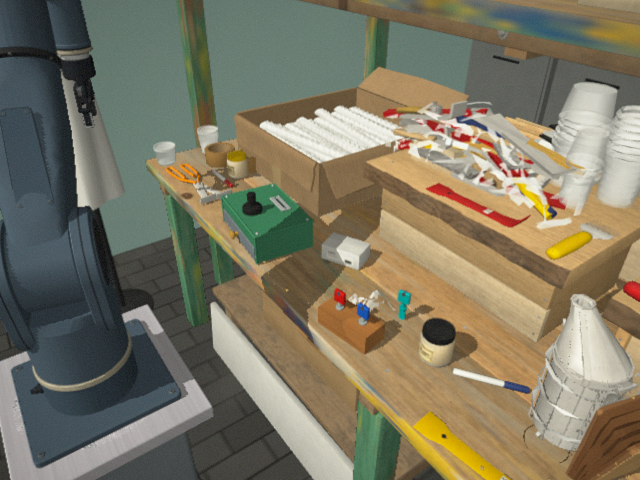

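View pics/top0.png

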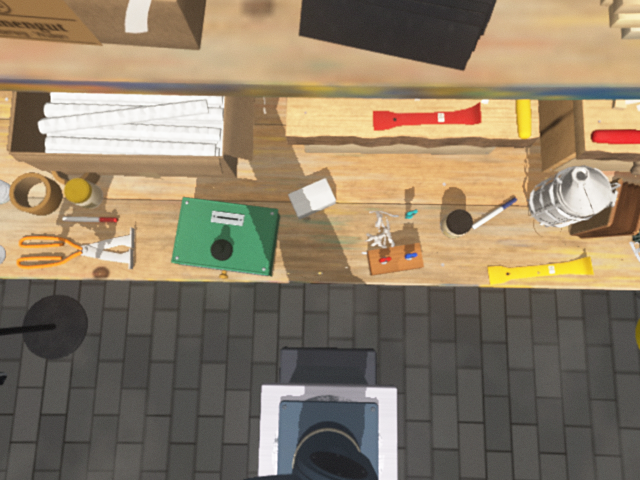

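The top view shows the green box with the black cap at (221,249) and the wooden block at (396,260). The carton is at (312,197) and the jar at (458,222).
Candidates for the red key head:
- The red head in the block: top (385,260), side (340,297).
- The blue head: top (410,257), side (364,312).
- The turquoise lookalike: top (410,214), side (403,300).
- The red tools and red-handled knife lying elsewhere.

I choose the red one in the block and will check it in a crop.

```bash
cat > h.py <<'E'
from workcell import env, eyes
import cv2,numpy as np
def cam(n):
    m=eyes.camera_model(n); f=240/np.tan(np.radians(m['fovy'])/2)
    return m,np.array([[f,0,m['cx']],[0,f,m['cy']],[0,0,1]]),np.array([m['k1'],0,0,0.])
def ray(n,p):
    m,K,D=cam(n); x=cv2.undistortPoints(np.array([[p]],float),K,D)[0,0]
    R=np.array(m['R']); return -R.T@m['t'], R.T@np.array([x[0],x[1],1])
def plane(n,p,z):
    o,d=ray(n,p); return o+d*(z-o[2])/d[2]
def tri(ps,pt):
    o1,d1=ray('side',ps); o2,d2=ray('top',pt)
    s=np.linalg.lstsq(np.c_[d1,-d2],o2-o1,rcond=None)[0]; a=o1+s[0]*d1; b=o2+s[1]*d2
    return (a+b)/2, np.linalg.norm(a-b)
def proj(n,X):
    m,K,D=cam(n); return cv2.projectPoints(np.array([X],float),cv2.Rodrigues(np.array(m['R']))[0],np.array(m['t']),K,D)[0][0,0]
def blob(im,lo,hi,roi):
    h=cv2.cvtColor(im,cv2.COLOR_RGB2HSV); k=cv2.inRange(h,lo,hi); z=np.zeros_like(k); x0,y0,x1,y1=roi; z[y0:y1,x0:x1]=k[y0:y1,x0:x1]
    n,l,st,c=cv2.connectedComponentsWithStats(z); i=1+np.argmax(st[1:,4]); return c[i],st[i],l==i
E
python3 - <<'E'
from h import *
np.set_printoptions(precision=4,suppress=True)
I={n:eyes.get_image(n) for n in('side','top')}
def go(nm,lo,hi,rs,rt):
    a=blob(I['side'],lo,hi,rs);b=blob(I['top'],lo,hi,rt)
    print(nm,a[0],a[1],b[0],b[1],tri(a[0],b[0])); return a,b
go('red',(0,150,60),(6,255,255),(325,280,352,312),(370,250,397,270))
go('blue',(105,130,50),(130,255,255),(350,295,380,330),(398,250,425,265))
go('cap',(0,0,0),(179,120,60),(238,188,268,218),(205,235,238,265))
_,b=go('green',(65,100,30),(90,255,255),(215,180,320,265),(165,190,285,280))
r=cv2.minAreaRect(np.argwhere(b[2])[:,::-1].astype(np.float32)); c=cv2.boxPoints(r)
P=[plane('top',p,.08) for p in c]; print('boxcorners',c,np.array(P),np.mean(P,0))
b=blob(I['top'],(5,130,60),(14,255,215),(362,238,430,280)); print(b[:2])
r=cv2.minAreaRect(np.argwhere(b[2])[:,::-1].astype(np.float32)); c=cv2.boxPoints(r)
P=[plane('top',p,.042) for p in c]; print('block',np.array(P),np.mean(P,0))
A=cv2.resize(I['top'][225:285,350:440],None,fx=8,fy=8,interpolation=2)[:,:720]
B=cv2.resize(I['side'][280:355,312:392],None,fx=7,fy=7,interpolation=2)
cv2.imwrite('pics/k1.png',cv2.resize(A,(720,480))[:,:,::-1]); cv2.imwrite('pics/k2.png',B[:,:,::-1])
C=cv2.resize(I['top'][185:285,160:290],None,fx=6,fy=6,interpolation=2); cv2.imwrite('pics/c1.png',C[:,:,::-1])
C=np.hstack([cv2.resize(A,(480,320)),cv2.resize(I['top'][230:270,200:240],(320,320))]);C=np.vstack([C,np.hstack([cv2.resize(I['side'][285:325,325:385],(400,267)),cv2.resize(I['side'][185:225,220:280],(400,267))])]);cv2.imwrite('pics/all.png',C[:,:,::-1])
E
```

```text
red [339.5271 296.4109] [334 288  12  17 129] [384.5641 259.1282] [379 257  12   6  39] (array([ 0.4441, -0.1237,  0.0705]), np.float64(0.00038548253419726117))
blue [363.0794 311.2778] [358 303  11  17 126] [410.0645 255.2258] [406 254  10   4  31] (array([ 0.4545, -0.1825,  0.0696]), np.float64(0.0008619970034115076))
cap [251.6566 205.1717] [243 192  20  23 297] [221.4347 249.2857] [211 239  21  21 329] (array([0.4572, 0.247 , 0.0977]), np.float64(0.00030298789069460857))
green [270.5271 223.057 ] [ 221  184   92   79 3933] [224.6903 236.5755] [ 172  198  105   77 5411] (array([0.5024, 0.2542, 0.0262]), np.float64(0.014608704897529865))
boxcorners [[171.603  262.0314]
 [180.209  196.3131]
 [278.09   209.1308]
 [269.4841 274.8491]] [[0.4279 0.3632 0.08  ]
 [0.5814 0.3533 0.08  ]
 [0.5551 0.1245 0.08  ]
 [0.4025 0.1391 0.08  ]] [0.4917 0.245  0.08  ]
(array([392.131 , 258.4678]), array([368, 243,  55,  32, 977], dtype=int32))
block [[ 0.4676 -0.0848  0.042 ]
 [ 0.4892 -0.2093  0.042 ]
 [ 0.4297 -0.2176  0.042 ]
 [ 0.4083 -0.0941  0.042 ]] [ 0.4487 -0.1514  0.042 ]
```

View pics/all.png

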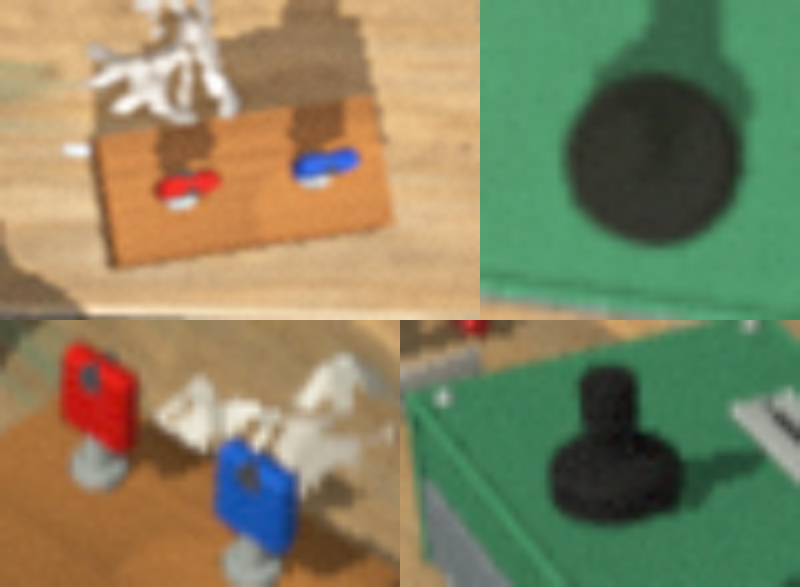

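The crops confirm it: the red head with its round shoulder stands in the left slot of the block, with blue in the right slot. The cap sits upright on the lock.

```bash
cat >> h.py <<'E'
from scipy.spatial.transform import Rotation as Ro
np.set_printoptions(precision=4,suppress=True)
def d(tgt,yaw=None,s=None):
    s=s or env.state(); R=Ro.from_euler('xyz',s['orientation']).as_matrix()
    print('t',s['time_s'],'pos',s['position'],'rpy',s['orientation'],'F',s['wrist_force'],'w',s['grip_width'],'q7',s['joint_positions'][6])
    print(' shift',R.T@(np.array(tgt)-s['position']), end=' ')
    if yaw is not None: print('turn',Ro.from_matrix(R.T@Ro.from_euler('xyz',[np.pi,0,yaw]).as_matrix()).as_rotvec())
    else: print()
E
python3 - <<'E'
from h import *
for p in((305,217),(290,196),(335,200),(324,181)): print('carton',plane('top',p,.041))
for v in (283,288): print('edge',plane('top',(330,v),0))
ci=cv2.imread('pics/side0.png')[:,:,::-1]
for zt in (.119,.125,.131): # post top centre
    X=plane('top',(221.4,249.3),zt-.02); print(zt,X,'side top',proj('side',[X[0],X[1],zt]), 'flange bottom',proj('side',[X[0]-.0245*.59,X[1]-.0245*.8,zt-.051]))
print('box centre fro lock', [plane('top',(221.4,249.3),z) for z in(.1,.125)])
d([.457,.248,.2],1.746)
E
```

```text
carton [0.5449 0.0635 0.041 ]
carton [0.5959 0.1011 0.041 ]
carton [ 0.5878 -0.008   0.041 ]
carton [0.6345 0.0194 0.041 ]
edge [0.3896 0.0005 0.    ]
edge [0.3775 0.0003 0.    ]
0.119 [0.4569 0.2469 0.099 ] side top [250.8952 197.5412] flange bottom [251.0491 220.8354]
0.125 [0.4563 0.2454 0.105 ] side top [250.7655 195.6559] flange bottom [250.9204 219.0498]
0.131 [0.4556 0.244  0.111 ] side top [250.6349 193.756 ] flange bottom [250.7908 217.2505]
box centre fro lock [array([0.4568, 0.2466, 0.1   ]), array([0.4541, 0.2407, 0.125 ])]
t 0.2 pos [0.2147 0.6397 0.2558] rpy [-3.1405  0.0001  2.8178] F [0.0751 0.6636 0.0709] w 0.08561392758858109 q7 -0.05650937289648783
 shift [-0.3543 -0.2942  0.0561] turn [-0.0009  0.0006  1.0718]
```

```bash
python3 -m pendant '[[[-0.0295,-0.0245,0.0045,0,0,0,1],[-0.0295,-0.0245,0.0045,0,0,0,1],[-0.0295,-0.0245,0.0045,0,0,0,1],[-0.0295,-0.0245,0.0045,0,0,0,1],[-0.0295,-0.0245,0.0045,0,0,0,1],[-0.0295,-0.0245,0.0045,0,0,0,1],[-0.0295,-0.0245,0.0045,0,0,0,1],[-0.0295,-0.0245,0.0045,0,0,0,1],[-0.0295,-0.0245,0.0045,0,0,0,1],[-0.0295,-0.0245,0.0045,0,0,0,1]]]'
python3 -m pendant '[[[-0.0295,-0.0245,0.0045,0,0,0,1],[-0.0295,-0.0245,0.0045,0,0,0,1],[0,0,0,0,0,0.12,1],[0,0,0,0,0,0.12,1],[0,0,0,0,0,0.12,1],[0,0,0,0,0,0.12,1],[0,0,0,0,0,0.12,1],[0,0,0,0,0,0.12,1],[0,0,0,0,0,0.12,1],[0,0,0,0,0,0.12,1]]]'
python3 -c "
from h import *
d([.457,.248,.129],1.746)"
```

```text
time_s: 1.03
position: [0.4171, 0.3121, 0.2112]
orientation: [3.141, 0.0, 2.818]
wrist_force: [1.2, 0.1, -0.2]
grip_width: 0.0854
finger_force: 0.0
time_s: 1.87
position: [0.4567, 0.2486, 0.2023]
orientation: [-3.142, -0.0, 1.852]
wrist_force: [0.4, 0.7, 0.0]
grip_width: 0.0856
finger_force: 0.0
t 1.8667 pos [0.4567 0.2486 0.2023] rpy [-3.1415 -0.      1.8519] F [0.4392 0.6637 0.0354] w 0.08561982642637551 q7 -0.11006519654123556
 shift [-0.0006  0.0001  0.0733] turn [-0.0001 -0.      0.1059]
```

```bash
python3 -m pendant '[[[0,0,0.018,0,0,0.053,1],[0,0,0.018,0,0,0.053,1],[0,0,0.018,0,0,0,1],[0,0,0.012,0,0,0,1],[0,0,0.007,0,0,0,0.6],[0,0,0,0,0,0,0],[0,0,0,0,0,0,0],[0,0,0,0,0,0,0],[0,0,0,0,0,0,0],[0,0,0,0,0,0,0]]]'
python3 -c "
from h import *
d([.45,.02,.2],1.746)"
```

```text
time_s: 2.7
position: [0.4572, 0.2488, 0.1303]
orientation: [3.14, -0.001, 1.752]
wrist_force: [-0.0, -0.4, 3.5]
grip_width: 0.0191
finger_force: 58.4
t 2.7 pos [0.4572 0.2488 0.1303] rpy [ 3.1402 -0.0008  1.7517] F [-0.0358 -0.4231  3.5461] w 0.019064509056018916 q7 -0.14046402079791023
 shift [-0.2237 -0.0482 -0.0699] turn [ 0.0014 -0.0008  0.0057]
```

```bash
python3 -m pendant '[[[0,0,-0.02,0,0,0,0],[0,0,-0.025,0,0,0,0],[0,0,-0.025,0,0,0,0],[-0.032,-0.0069,0,0,0,0,0],[-0.032,-0.0069,0,0,0,0,0],[-0.032,-0.0069,0,0,0,0,0],[-0.032,-0.0069,0,0,0,0,0],[-0.032,-0.0069,0,0,0,0,0],[-0.032,-0.0069,0,0,0,0,0],[-0.032,-0.0069,0,0,0,0,0]]]'
python3 - <<'E'
from h import *
d([.45,.02,.054],1.746)
t=eyes.get_image('top'); s=eyes.get_image('side')
cv2.imwrite('pics/t1.png',t[:,:,::-1]); cv2.imwrite('pics/s1.png',s[:,:,::-1])
C=np.hstack([cv2.resize(t[229:269,200:240],(400,400),interpolation=2),cv2.resize(s[190:230,230:270],(400,400),interpolation=2)]); cv2.imwrite('pics/lock.png',C[:,:,::-1])
E
```

```text
time_s: 3.53
position: [0.4494, 0.0181, 0.1999]
orientation: [3.14, -0.0, 1.752]
wrist_force: [0.4, -0.1, -1.1]
grip_width: 0.0186
finger_force: 59.5
t 3.5333 pos [0.4494 0.0181 0.1999] rpy [ 3.1404 -0.0002  1.752 ] F [ 0.3537 -0.1331 -1.1271] w 0.018643141855247933 q7 0.25406096583779747
 shift [0.0018 0.0007 0.1459] turn [ 0.0011 -0.0002  0.006 ]
```

View pics/lock.png

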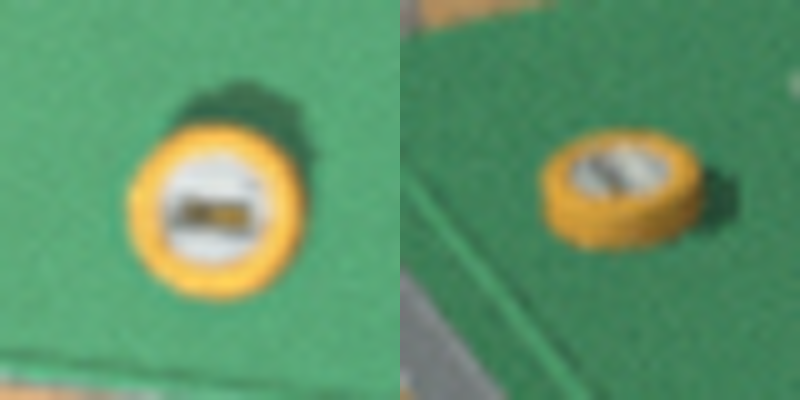

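View pics/s1.png

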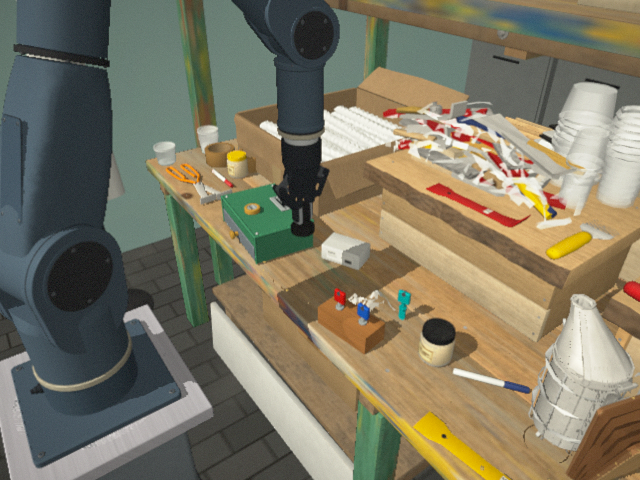

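The lock is clear: brass collar centre at about top (221,250), slot roughly along y. The side view shows the cap hanging upright in the gripper at about (302,228). Now I set it down.

```bash
python3 -m pendant '[[[0,0,0.025,0,0,0,0],[0,0,0.025,0,0,0,0],[0,0,0.025,0,0,0,0],[0,0,0.025,0,0,0,0],[0,0,0.025,0,0,0,0],[0,0,0.014,0,0,0,0],[0,0,0.006,0,0,0,0],[0,0,0.003,0,0,0,0],[0,0,0.001,0,0,0,0],[0,0,0,0,0,0,0]]]'
python3 - <<'E'
from h import *
a={n:cv2.imread(f'pics/{f}.png')[:,:,::-1] for n,f in(('top','t1'),('side','s1'))}
for n,roi in(('top',(205,234,238,264)),('side',(240,198,268,222))):
    c,st,m=blob(a[n],(10,110,120),(30,255,255),roi)
    k=np.zeros(m.shape,np.uint8); k[m]=255
    cs,_=cv2.findContours(k,cv2.RETR_EXTERNAL,cv2.CHAIN_APPROX_NONE); e=cv2.fitEllipse(max(cs,key=len)); print(n,c,st,e)
    if n=='top':
        print('ring z.09',plane('top',e[0],.09))
        h=cv2.cvtColor(a[n],cv2.COLOR_RGB2GRAY); x,y=map(round,e[0])
        sub=h[y-5:y+6,x-6:x+7]; print(sub)
    # inner silver face
    hs=cv2.cvtColor(a[n],cv2.COLOR_RGB2HSV); fill=np.zeros_like(k); cv2.drawContours(fill,[max(cs,key=len)],-1,255,-1)
    q=(fill>0)&~m; ys,xs=np.nonzero(q); cc=(xs.mean(),ys.mean()); print('face',len(xs),cc,plane(n,cc,.091))
E
```

```text
time_s: 4.47
position: [0.4501, 0.0197, 0.0509]
orientation: [3.14, 0.0, 1.752]
wrist_force: [-0.2, 0.5, -0.3]
grip_width: 0.0188
finger_force: 59.5
top [221.4015 249.6212] [213 241  18  18 132] ((221.2322540283203, 249.5255584716797), (16.62138557434082, 16.907611846923828), 168.473388671875)
ring z.09 [0.4574 0.2493 0.09  ]
[[190 203 213 220 219 219 218 219 217 213 206 202 194]
 [200 211 221 225 222 221 220 220 218 213 211 210 201]
 [205 211 224 226 225 225 226 227 223 206 196 207 204]
 [203 207 205 191 190 204 209 213 213 208 209 211 210]
 [197 188 181 146 131 130 145 146 147 157 196 214 212]
 [191 174 153 125 104 104 125 133 129 139 183 205 209]
 [193 169 149 141 134 135 138 138 133 142 173 189 200]
 [191 175 188 193 191 191 188 172 162 160 176 192 201]
 [188 179 197 213 220 219 216 214 206 204 200 202 201]
 [195 191 198 208 215 216 219 213 206 202 203 203 195]
 [189 200 198 198 200 200 200 196 194 197 203 198 172]]
face 112 (np.float64(221.0625), np.float64(249.41964285714286)) [0.4575 0.2495 0.091 ]
side [251.2157 209.0196] [244 203  16  12 102] ((251.27877807617188, 208.37088012695312), (10.782818794250488, 15.188591003417969), 75.64360046386719)
face 44 (np.float64(251.4318181818182), np.float64(206.79545454545453)) [0.4583 0.2508 0.091 ]
```

```bash
python3 -m pendant '[[[0,0,0.001,0,0,0,0],[0,0,0,0,0,0,0],[0,0,0,0,0,0,0],[0,0,0,0,0,0,0],[0,0,0,0,0,0,0],[0,0,0,0,0,0,0],[0,0,0,0,0,0,0],[0,0,0,0,0,0,0],[0,0,0,0,0,0,0],[0,0,0,0,0,0,0]]]'
```

```text
time_s: 5.3
position: [0.4503, 0.0197, 0.0502]
orientation: [3.14, -0.0, 1.752]
wrist_force: [-0.6, 0.3, 7.4]
grip_width: 0.0187
finger_force: 60.3
```

```bash
python3 -m pendant '[[[0,0,0,0,0,0,1],[0,0,0,0,0,0,1],[0,0,0,0,0,0,1],[0,0,0,0,0,0,1],[0,0,0,0,0,0,1],[0,0,0,0,0,0,1],[0,0,-0.02,0,0,0,1],[0,0,-0.03,0,0,0,1],[0,0,-0.03,0,0,0,1],[0,0,-0.03,0,0,0,1]]]'
python3 -c "
from h import *
d([.4441,-.1237,.12],1.746)
t=eyes.get_image('top');s=eyes.get_image('side')
for n,i in(('top',t),('side',s)):cv2.imwrite(f'pics/{n}2.png',i[:,:,::-1])
b=blob(s,(0,150,60),(6,255,255),(325,280,352,312));c=blob(t,(0,150,60),(6,255,255),(370,250,397,270));print(b[0],c[0],tri(b[0],c[0]))
"
```

```text
time_s: 6.13
position: [0.4491, 0.0193, 0.1604]
orientation: [-3.14, 0.0, 1.751]
wrist_force: [1.4, 0.4, 0.1]
grip_width: 0.0854
finger_force: 0.0
t 6.1333 pos [0.4491 0.0193 0.1604] rpy [-3.1403  0.0002  1.7514] F [1.3637 0.3515 0.118 ] w 0.08537088653181285 q7 0.3024140088530482
 shift [-0.1398 -0.0305  0.0404] turn [-0.0013  0.0002  0.0054]
[339.5912 296.1168] [384.6   259.075] (array([ 0.4442, -0.1237,  0.0712]), np.float64(0.0004497546251239533))
```

View pics/side2.png

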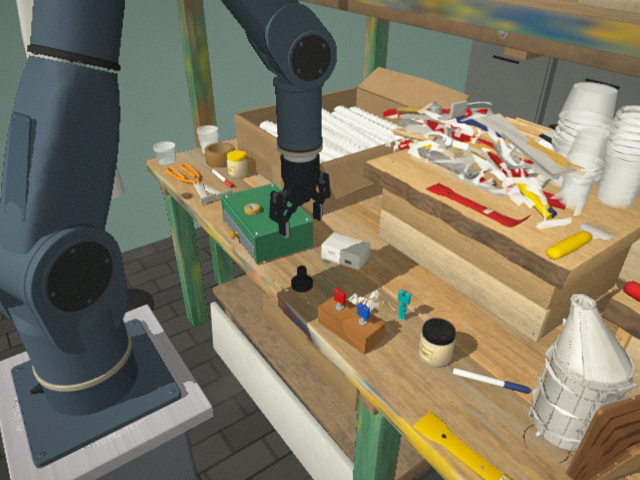

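The cap stands upright on the worktop at side (302,280), and the red key is unmoved. Now I grasp the key.

```bash
python3 -m pendant '[[[-0.028,-0.0061,0,0,0,0,1],[-0.028,-0.0061,0,0,0,0,1],[-0.028,-0.0061,0,0,0,0,1],[-0.028,-0.0061,0,0,0,0,1],[-0.028,-0.0061,0,0,0,0,1],[0,0,0.02,0,0,0,1],[0,0,0.02,0,0,0,1],[0,0,0.02,0,0,0,1],[0,0,0.016,0,0,0,1],[0,0,0.006,0,0,0,1]]]'
python3 -m pendant '[[[0,0,0.001,0,0,0.005,0.6],[0,0,0,0,0,0,0.3],[0,0,0,0,0,0,0.2],[0,0,0,0,0,0,0.16],[0,0,0,0,0,0,0.13],[0,0,0,0,0,0,0.1],[0,0,0,0,0,0,0],[0,0,0,0,0,0,0],[0,0,0,0,0,0,0],[0,0,0,0,0,0,0]]]'
python3 -c "
from h import *
d([.4576,.2497,.22],1.457); print(env.state()['ft_torque'])"
```

```text
time_s: 7.07
position: [0.4436, -0.1235, 0.0751]
orientation: [-3.138, -0.001, 1.752]
wrist_force: [-0.3, 0.0, -0.1]
grip_width: 0.0856
finger_force: 0.0
time_s: 7.9
position: [0.4451, -0.1237, 0.0767]
orientation: [3.141, 0.0, 1.747]
wrist_force: [0.2, 0.5, 7.2]
grip_width: 0.0079
finger_force: 62.0
t 7.9 pos [ 0.4451 -0.1237  0.0767] rpy [3.1408 0.0001 1.7468] F [0.1673 0.4676 7.2298] w 0.007870612348189055 q7 0.6923201683972802
 shift [ 0.3654  0.0778 -0.1433] turn [ 0.0008 -0.      0.2898]
[ 0.184   0.1448 -0.0103]
```

```bash
python3 -m pendant '[[[0,0,-0.006,0,0,0,0],[0,0,-0.01,0,0,0,0],[0,0,-0.015,0,0,0,0],[0,0,-0.02,0,0,0,0],[0,0,-0.025,0,0,0,0],[0,0,-0.025,0,0,0,0],[0,0,-0.01,0,0,0.072,0],[0,0,0,0,0,0.072,0],[0,0,0,0,0,0.072,0],[0,0,0,0,0,0.072,0]]]'
python3 - <<'E'
from h import *
d([.4576,.2497,.187],1.457)
t=eyes.get_image('top');s=eyes.get_image('side')
for n,i in(('top',t),('side',s)):cv2.imwrite(f'pics/{n}3.png',i[:,:,::-1])
P=env.state()['position']; u,v=proj('side',P-[0,0,.02]).astype(int); print(u,v)
C=np.hstack([cv2.resize(s[v-40:v+60,u-40:u+40],(480,600),interpolation=2)]); cv2.imwrite('pics/key3.png',C[:,:,::-1])
E
```

```text
time_s: 8.73
position: [0.4448, -0.1236, 0.188]
orientation: [3.141, -0.0, 1.455]
wrist_force: [-0.3, -0.1, -0.4]
grip_width: 0.0083
finger_force: 61.1
t 8.7333 pos [ 0.4448 -0.1236  0.188 ] rpy [ 3.1409 -0.0003  1.4553] F [-0.3301 -0.1104 -0.4042] w 0.008293160455467373 q7 0.3532318076377263
 shift [ 0.3723 -0.0303  0.0011] turn [ 0.0007 -0.0003 -0.0017]
341 255
```

View pics/key3.png

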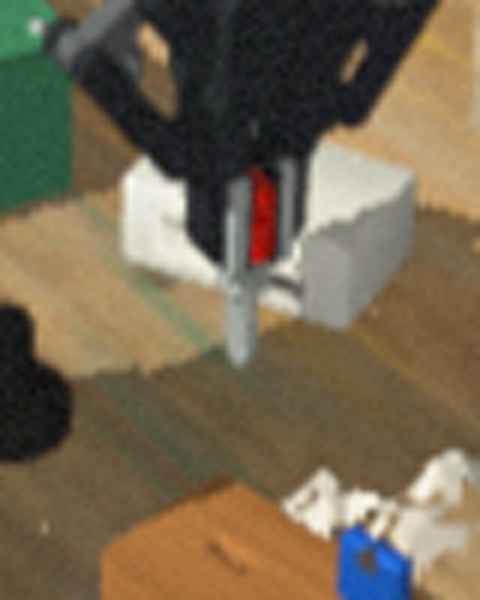

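Run:
```python
from h import *
s=env.state();P=s['position']; R=Ro.from_euler('xyz',s['orientation']).as_matrix()
for nm,o in(('headc',(0,0,.0067)),('headedge',(-.013,0,.0067)),('headedgebot',(-.013,0,.0207)),('sh',(0,0,.0347)),('tip',(0,0,.0647))):
    u=proj('side',P+R@o); print(nm,u,(u-[301,215])*6)
im=cv2.imread('pics/side3.png'); g=cv2.cvtColor(im,cv2.COLOR_BGR2GRAY); print(g[258:280,332:352])
```

```text
headc [341.2211 249.6236] [241.3265 207.7418]
headedge [344.9406 253.2237] [263.6435 229.3422]
headedgebot [344.6911 259.5148] [262.1465 267.0885]
sh [340.7932 262.0311] [238.7592 282.1867]
tip [340.3499 274.8744] [236.0996 359.2462]
[[235 238 233 182  88  61  96 165 128 109  72  82  79  78  72 133 174 204
  205 161]
 [222 229 232 230 185 134 112 162 126 107  68  91  96 110 138 189 222 228
  175 160]
 [208 214 217 227 224 175 152 157 115 106  93 100 106 117 150 172 202 210
  187 163]
 [182 182 200 213 210 178 175 139 114 108 109 102 106 107  90  94 120 149
  173 144]
 [149 154 167 185 181 168 177 157 150 116 116 110 109 124 119  96  85  94
  114 124]
 [147 146 147 150 145 155 163 176 175 138 123 118 141 162 184 170 148 122
   99 118]
 [148 144 145 146 145 145 149 162 141 138 134 128 166 193 213 212 202 175
  126 131]
 [144 145 148 148 148 151 155 159 137 139 136 124 169 185 198 212 212 208
  178 148]
 [146 146 148 150 152 153 159 166 161 151 138 122 145 155 170 185 181 195
  189 150]
 [143 145 144 151 154 156 157 165 163 152 139 131 142 149 148 146 151 158
  157 132]
 [137 142 147 14
[... 304 characters left out ...]
  91  96
   93  96]
 [145 140 130 134 117 117 124 166 167 162 128 110  92  92  91  88  88  85
   94  91]
 [145 136 120 106  87  84 104 155 169 171 130 103  93  92  93  95  95  93
   94  93]
 [124 117  95  85  82  84  92 134 165 163 121  97  89  93  95  96  93  92
   94  95]
 [ 96  91  88  89  89  84  89 108 141 130  99  90  88  88  89  95  94  92
   97  96]
 [ 85  91  90  90  95  93  90  89 102 100  91  88  92  88  87  86  90  90
   93  90]
 [ 86  84  83  89  93  89  89  92  89  91  89  87  82  85  88  87  87  89
   91  91]
 [ 91  89  87  86  89  90  90  91  88  87  87  90  88  86  86  89  91  89
   91  93]
 [ 86  90  90  93  90  88  88  90  92  90  87  90  90  87  90  91  92  92
   89  88]]
```

The key is held straight, with its tip seen at side (340.5,275.3) against a predicted (340.3,274.9). Its slot in the block is empty. Now I move over the lock.

```bash
python3 -m pendant '[[[0.0372,-0.003,0,0,0,0,0],[0.0372,-0.003,0,0,0,0,0],[0.0372,-0.003,0,0,0,0,0],[0.0372,-0.003,0,0,0,0,0],[0.0372,-0.003,0,0,0,0,0],[0.0372,-0.003,0,0,0,0,0],[0.0372,-0.003,0,0,0,0,0],[0.0372,-0.003,0,0,0,0,0],[0.0372,-0.003,0,0,0,0,0],[0.0372,-0.003,0,0,0,0,0]]]'
python3 -m pendant '[[[0,0,0.01,0,0,0,0],[0,0,0.01,0,0,0,0],[0,0,0.004,0,0,0,0],[0,0,0,0,0,0,0],[0,0,0,0,0,0,0],[0,0,0,0,0,0,0],[0,0,0,0,0,0,0],[0,0,0,0,0,0,0],[0,0,0,0,0,0,0],[0,0,0,0,0,0,0]]]'
python3 - <<'E'
from h import *
d([.4576,.2497,.1557],1.457)
t=eyes.get_image('top');s=eyes.get_image('side')
for n,i in(('top',t),('side',s)):cv2.imwrite(f'pics/{n}4.png',i[:,:,::-1])
st=env.state(); P=st['position']; R=Ro.from_euler('xyz',st['orientation']).as_matrix()
print('tip pred',proj('side',P+R@[0,0,.0647]),'hole pred',proj('side',[.4576,.2497,.091]))
C=cv2.resize(s[180:220,226:276],(800,640),interpolation=2)[:600]; cv2.imwrite('pics/hov.png',C[:,:,::-1])
E
```

```text
time_s: 9.67
position: [0.4561, 0.2512, 0.1875]
orientation: [-3.141, 0.0, 1.462]
wrist_force: [0.4, -0.4, -0.5]
grip_width: 0.0084
finger_force: 61.1
time_s: 10.5
position: [0.4567, 0.2493, 0.1635]
orientation: [3.141, -0.0, 1.459]
wrist_force: [0.4, -0.9, -0.9]
grip_width: 0.0085
finger_force: 61.1
t 10.5 pos [0.4567 0.2493 0.1635] rpy [ 3.1413 -0.0003  1.4587] F [ 0.4247 -0.8916 -0.8716] w 0.008453540694679051 q7 -0.37565442812054683
 shift [0.0005 0.0008 0.0078] turn [ 0.0003 -0.0003  0.0017]
tip pred [250.8704 204.4936] hole pred [251.3848 207.0599]
```

View pics/hov.png

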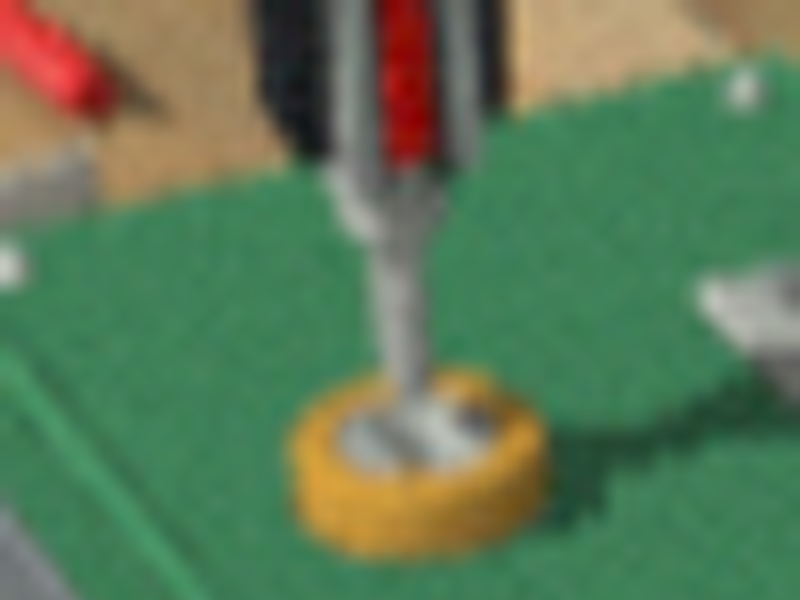

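The tip sits at about (251,204), roughly 0.5 px left of the slot centre at (251.5,207). I correct by about 0.8 mm and start inserting.

```bash
python3 -m pendant '[[[0,0.0008,0,0,0,0,0],[0,0,0.004,0,0,0,0],[0,0,0.004,0,0,0,0],[0,0,0.002,0,0,0,0],[0,0,0.002,0,0,0,0],[0,0,0.001,0,0,0,0],[0,0,0.001,0,0,0,0],[0,0,0,0,0,0,0],[0,0,0,0,0,0,0],[0,0,0,0,0,0,0]]]'
python3 -c "
from h import *
d([.4576,.2497,.1257],1.457);print(env.state()['ft_torque'])"
```

```text
time_s: 11.43
position: [0.4575, 0.2493, 0.1494]
orientation: [3.141, -0.0, 1.459]
wrist_force: [-0.2, 0.2, 0.3]
grip_width: 0.0083
finger_force: 61.1
t 11.4333 pos [0.4575 0.2493 0.1494] rpy [ 3.1415 -0.0001  1.4588] F [-0.2286  0.168   0.3384] w 0.008314670420940687 q7 -0.362190449030195
 shift [0.0004 0.0001 0.0237] turn [ 0.0001 -0.0001  0.0018]
[ 0.0385 -0.0365 -0.0311]
```

```bash
python3 -m pendant '[[[0,0,0.001,0,0,0,0],[0,0,0.001,0,0,0,0],[0,0,0.001,0,0,0,0],[0,0,0.001,0,0,0,0],[0,0,0.001,0,0,0,0],[0,0,0.001,0,0,0,0],[0,0,0.001,0,0,0,0],[0,0,0.001,0,0,0,0],[0,0,0,0,0,0,0],[0,0,0,0,0,0,0]]]'
python3 -c "
from h import *
d([.4576,.2497,.1257],1.457);print(env.state()['ft_torque'])"
```

```text
time_s: 12.27
position: [0.4573, 0.2488, 0.1412]
orientation: [-3.141, 0.001, 1.458]
wrist_force: [-0.6, -1.7, -0.6]
grip_width: 0.0083
finger_force: 61.2
t 12.2667 pos [0.4573 0.2488 0.1412] rpy [-3.1412  0.0007  1.4585] F [-0.5725 -1.6753 -0.5761] w 0.008285212853442372 q7 -0.3549231800124118
 shift [0.0009 0.0002 0.0155] turn [-0.0004  0.0007  0.0015]
[-0.5904  0.0535  0.0007]
```

```bash
python3 -m pendant '[[[0.0005,0,0.001,0,0,0.03,0],[0,0,0.001,0,0,-0.06,0],[0,0,0.001,0,0,0.06,0],[0,0,0.001,0,0,-0.06,0],[0,0,0.001,0,0,0.06,0],[0,0,0.001,0,0,-0.03,0],[0,0,0.001,0,0,0,0],[0,0,0,0,0,0,0],[0,0,0,0,0,0,0],[0,0,0,0,0,0,0]]]'
python3 -c "
from h import *
d([.4576,.2497,.1257],1.457);print(env.state()['ft_torque'])"
```

```text
time_s: 13.1
position: [0.4574, 0.2497, 0.1342]
orientation: [-3.141, 0.0, 1.459]
wrist_force: [-0.3, -4.6, -1.4]
grip_width: 0.008
finger_force: 60.9
t 13.1 pos [0.4574 0.2497 0.1342] rpy [-3.1414  0.0002  1.459 ] F [-0.2887 -4.6379 -1.4223] w 0.007952156621933418 q7 -0.34926397426035155
 shift [0.0001 0.0002 0.0085] turn [-0.0002  0.0002  0.002 ]
[-0.947  -0.0264 -0.0141]
```

```bash
python3 -m pendant '[[[-0.0008,0,0,0,0,0,0],[-0.0007,0,0,0,0,0,0],[0,0,0.001,0,0,0.03,0],[0,0,0.001,0,0,-0.06,0],[0,0,0.001,0,0,0.06,0],[0,0,0.001,0,0,-0.03,0],[0,0,0,0,0,0,0],[0,0,0,0,0,0,0],[0,0,0,0,0,0,0],[0,0,0,0,0,0,0]]]'
python3 - <<'E'
from h import *
d([.4576,.2497,.1257],1.457);print(env.state()['ft_torque'])
t=eyes.get_image('top');s=eyes.get_image('side')
for n,i in(('top',t),('side',s)):cv2.imwrite(f'pics/{n}5.png',i[:,:,::-1])
C=cv2.resize(s[180:220,226:276],(800,640),interpolation=2)[:600]; cv2.imwrite('pics/ins.png',C[:,:,::-1])
E
```

```text
time_s: 13.93
position: [0.4576, 0.249, 0.1305]
orientation: [3.141, -0.001, 1.459]
wrist_force: [0.5, 4.0, 2.5]
grip_width: 0.0085
finger_force: 61.5
t 13.9333 pos [0.4576 0.249  0.1305] rpy [ 3.1409 -0.001   1.4591] F [0.4897 4.0008 2.4575] w 0.00845791878023032 q7 -0.3436755515321152
 shift [ 0.0007 -0.0001  0.0048] turn [ 0.0007 -0.001   0.0021]
[ 0.9172 -0.2323 -0.007 ]
```

View pics/ins.png

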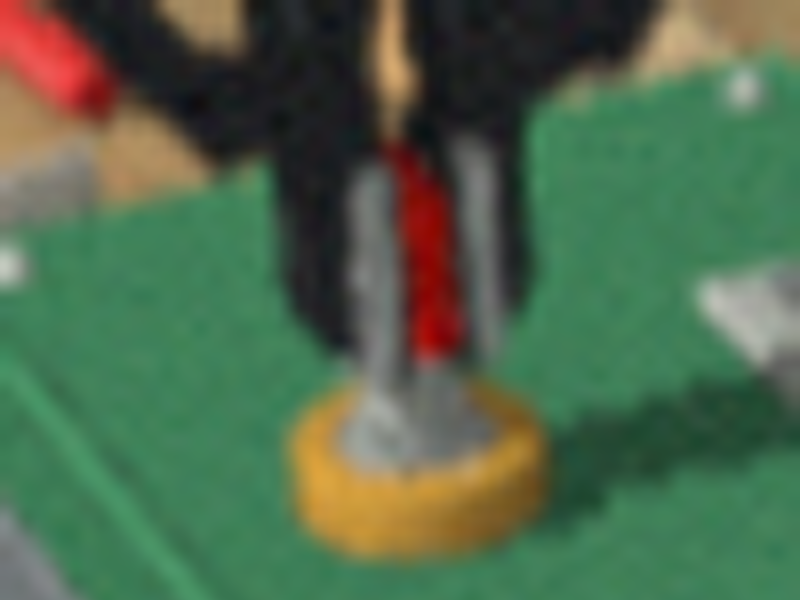

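The key is about 25 mm in, but the red head now leans, with its top towards +y, so it has turned slightly in the pads. I'll measure the lean.

Run:
```python
from h import *
st=env.state(); P=st['position']; R=Ro.from_euler('xyz',st['orientation']).as_matrix()
for n in('4','5'):
    im=cv2.imread(f'pics/side{n}.png')[:,:,::-1]
    c,s,m=blob(im,(0,150,60),(8,255,255),(240,165,262,206))
    ys,xs=np.nonzero(m); rows=np.unique(ys); mid=[xs[ys==r].mean() for r in rows]
    print(n,s,'slope dx/dy',np.polyfit(rows,mid,1)[0])
for a in(0,.03,.06,.09,.12):
    Q=R@Ro.from_rotvec([0,-a,0]).as_matrix() # key frame leaning: top toward +y when?
    p=[proj('side',P+R@[0,0,.0067]+Q@[-.013,0,z]) for z in(-.014,.014)]; q=Q@[0,0,-1.]
    print(a,(p[1]-p[0])[0]/(p[1]-p[0])[1],'up axis',q)
```

```text
4 [249 177   4  13  31] slope dx/dy 0.13186813186813087
5 [251 190   4  12  32] slope dx/dy 0.1223776223776203
0 0.07849003379546156 up axis [-0.0007 -0.0009  1.    ]
0.03 0.09040072300240828 up axis [0.0026 0.0289 0.9996]
0.06 0.10199520662386806 up axis [0.006  0.0587 0.9983]
0.09 0.11330624939481958 up axis [0.0093 0.0884 0.996 ]
0.12 0.12436402763625114 up axis [0.0126 0.1181 0.9929]
```

No measurable change in lean against the hover picture, so I carry on.

```bash
python3 -m pendant '[[[0.0006,0,0,0,0,0,0],[0,0,0.001,0,0,0.03,0],[0,0,0.001,0,0,-0.06,0],[0,0,0.001,0,0,0.06,0],[0,0,0.001,0,0,-0.03,0],[0,0,0,0,0,0,0],[0,0,0,0,0,0,0],[0,0,0,0,0,0,0],[0,0,0,0,0,0,0],[0,0,0,0,0,0,0]]]'
python3 -c "
from h import *
d([.4576,.2497,.1257],1.457);print(env.state()['ft_torque'])"
```

```text
time_s: 14.87
position: [0.4573, 0.2489, 0.1263]
orientation: [-3.141, -0.0, 1.459]
wrist_force: [1.4, 4.1, 2.1]
grip_width: 0.008
finger_force: 61.4
t 14.8667 pos [0.4573 0.2489 0.1263] rpy [-3.1414 -0.      1.459 ] F [1.3858 4.1472 2.1018] w 0.008021812304574147 q7 -0.34080618858767503
 shift [0.0008 0.0002 0.0006] turn [-0.0002 -0.      0.002 ]
[ 0.9562 -0.238   0.0157]
```

```bash
python3 -m pendant '[[[0.0006,0,0,0,0,0,0],[0,0,0.0007,0,0,0.03,0],[0,0,0.0007,0,0,-0.06,0],[0,0,0,0,0,0.06,0],[0,0,0,0,0,-0.03,0],[0,0,0,0,0,0,0],[0,0,0,0,0,0,0],[0,0,0,0,0,0,0],[0,0,0,0,0,0,0],[0,0,0,0,0,0,0]]]'
python3 - <<'E'
from h import *
d([.4576,.2497,.1257],1.457);print(env.state()['ft_torque'])
s=eyes.get_image('side');cv2.imwrite('pics/side6.png',s[:,:,::-1])
C=cv2.resize(s[180:220,226:276],(800,640),interpolation=2)[:600]; cv2.imwrite('pics/ins2.png',C[:,:,::-1])
E
```

```text
time_s: 15.7
position: [0.4577, 0.2491, 0.1256]
orientation: [3.141, -0.0, 1.457]
wrist_force: [-0.3, 1.0, 12.5]
grip_width: 0.0083
finger_force: 63.1
t 15.7 pos [0.4577 0.2491 0.1256] rpy [ 3.141  -0.0004  1.4567] F [-0.3007  0.9585 12.5227] w 0.008338024719735158 q7 -0.34169179269177846
 shift [ 0.0005 -0.0002 -0.0001] turn [ 0.0006 -0.0004 -0.0003]
[0.2556 0.1754 0.0243]
```

View pics/ins2.png

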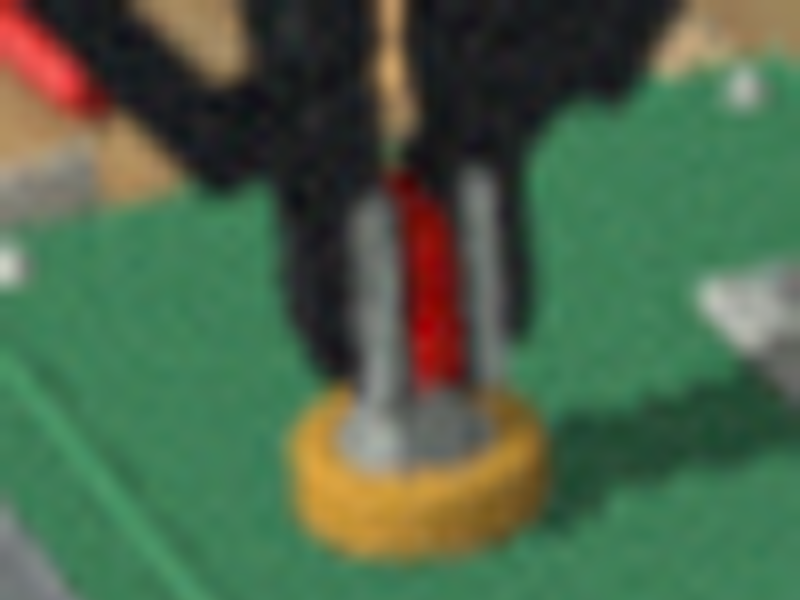

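Contact jumped to 12.5 N at the predicted home height and the shoulder is down in the collar. I try the first part of the turn.

```bash
python3 -m pendant '[[[0,0,0.0004,0,0,0,0],[0,0,0,0,0,0,0],[0,0,0,0,0,0.06,0],[0,0,0,0,0,0.06,0],[0,0,0,0,0,0.08,0],[0,0,0,0,0,0.08,0],[0,0,0,0,0,0.08,0],[0,0,0,0,0,0.08,0],[0,0,0,0,0,0,0],[0,0,0,0,0,0,0]]]'
python3 -c "
from h import *
d([.4576,.2497,.1257],-.15);print(env.state()['ft_torque'])"
```

```text
time_s: 16.58
position: [0.4576, 0.2491, 0.1255]
orientation: [3.141, -0.001, 1.016]
wrist_force: [-2.7, 1.4, 16.8]
grip_width: 0.0082
finger_force: 64.0
t 16.5833 pos [0.4576 0.2491 0.1255] rpy [ 3.1414 -0.0006  1.0162] F [-2.7408  1.3839 16.7943] w 0.008165307419499515 q7 -0.6608017617553008
 shift [ 0.0005 -0.0003 -0.0002] turn [-0.0002 -0.0007  1.1662]
[0.1794 0.5142 0.0041]
```

```bash
python3 -m pendant '[[[0,0,0,0,0,0.12,0],[0,0,0,0,0,0.12,0],[0,0,0,0,0,0.12,0],[0,0,0,0,0,0.12,0],[0,0,0,0,0,0.12,0],[0,0,0,0,0,0.12,0],[0,0,0,0,0,0.12,0],[0,0,0,0,0,0.12,0],[0,0,0,0,0,0.12,0],[0,0,0,0,0,0.08,0]]]'
python3 -m pendant '[[[0,0,0,0,0,0,0],[0,0,0,0,0,0,0],[0,0,0,0,0,0,0],[0,0,0,0,0,0,0],[0,0,0,0,0,0,0],[0,0,0,0,0,0,0],[0,0,0,0,0,0,0],[0,0,0,0,0,0,0],[0,0,0,0,0,0,0],[0,0,0,0,0,0,0]]]'
python3 - <<'E'
from h import *
d([.4576,.2497,.1257],-.21);print(env.state()['ft_torque'])
t=eyes.get_image('top');s=eyes.get_image('side')
for n,i in(('top',t),('side',s)):cv2.imwrite(f'pics/{n}7.png',i[:,:,::-1])
C=cv2.resize(s[180:220,226:276],(800,640),interpolation=2)[:600]; cv2.imwrite('pics/fin.png',C[:,:,::-1])
E
```

```text
time_s: 17.42
position: [0.4575, 0.2492, 0.1255]
orientation: [-3.141, -0.0, -0.15]
wrist_force: [-3.8, 1.2, 15.9]
grip_width: 0.0084
finger_force: 64.0
time_s: 18.25
position: [0.4575, 0.2493, 0.1255]
orientation: [-3.14, -0.0, -0.143]
wrist_force: [-3.8, 1.3, 17.4]
grip_width: 0.0082
finger_force: 64.0
t 18.25 pos [0.4575 0.2493 0.1255] rpy [-3.1405 -0.0001 -0.1433] F [-3.7898  1.3221 17.4003] w 0.008208004159206354 q7 -1.5123716368452373
 shift [ 0.     -0.0005 -0.0002] turn [-0.0011 -0.      0.0667]
[0.3467 0.6225 0.0942]
```

View pics/fin.png

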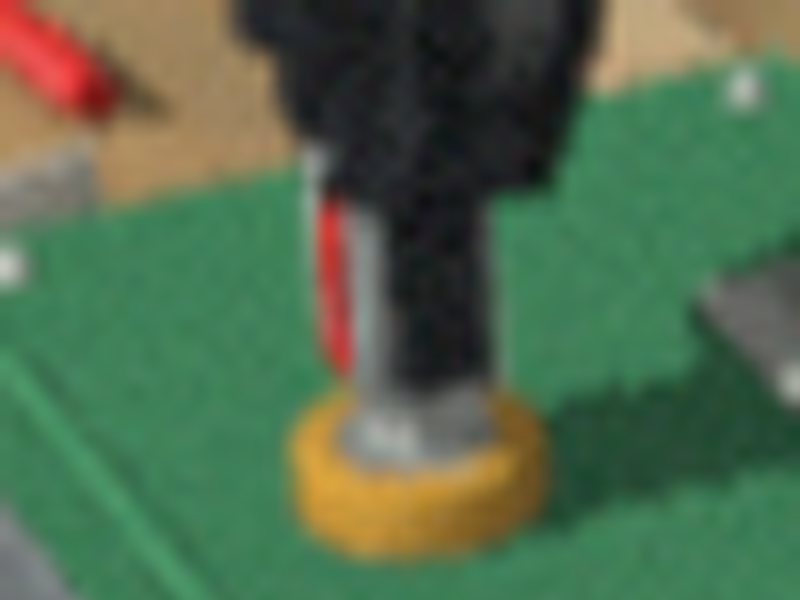

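The key has turned: the head now lies along the box's x and the shoulder is still seated. The torque fits the spring, so I add a little to take up the play.

```bash
python3 -m pendant '[[[0,0,0,0,0,0.025,0],[0,0,0,0,0,0.025,0],[0,0,0,0,0,0,0],[0,0,0,0,0,0,0],[0,0,0,0,0,0,0],[0,0,0,0,0,0,0],[0,0,0,0,0,0,0],[0,0,0,0,0,0,0],[0,0,0,0,0,0,0],[0,0,0,0,0,0,0]]]'
python3 - <<'E'
from h import *
d([.4576,.2497,.1257],-.21);print(env.state()['ft_torque'])
b=cv2.imread('pics/top0.png')[:,:,::-1]; t=eyes.get_image('top')
for n,lo,hi,roi in(('blue',(105,130,50),(130,255,255),(398,250,425,265)),('jar',(0,0,0),(179,120,60),(440,205,478,240)),('carton',(0,0,150),(179,40,255),(285,175,340,220))):
    print(n,blob(b,lo,hi,roi)[0],blob(t,lo,hi,roi)[0])
E
```

```text
time_s: 19.18
position: [0.4575, 0.2493, 0.1255]
orientation: [-3.14, 0.0, -0.193]
wrist_force: [-2.8, 1.7, 17.1]
grip_width: 0.008
finger_force: 64.1
t 19.1833 pos [0.4575 0.2493 0.1255] rpy [-3.1405  0.     -0.1934] F [-2.776   1.7315 17.079 ] w 0.007969591508970326 q7 -1.5500314529003805
 shift [ 0.     -0.0005 -0.0002] turn [-0.0011  0.      0.0166]
[0.3624 0.5681 0.0367]
blue [410.0645 255.2258] [410.0645 255.2258]
jar [449.7368 226.6842] [448. 226.]
carton [312.1931 197.4327] [312.1195 197.5018]
```

```bash
python3 -c "
from workcell import env
print(env.sign_off())"
```

```text
the job is handed in; nothing more can be done
None
```

The rain cap is standing upright on the worktop, and the red key is fully home in the lock, turned a quarter turn clockwise and held there in the grip; the job is handed in at about 19 s, though I couldn't see the bolt itself, and the blue key, jar and carton were left alone.

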